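Clamp an embedded sample in the screw clamp

TASK

Pick up the sample holder by its upright tab, set it in the mouth of the screw clamp and slide it fully home against the back stop. Then turn the clamp's T-handle clockwise until the rising resistance shows that the sample is firmly clamped, without crushing it, and let go, leaving the holder home and clamped. Leave the other things on the bench alone.

Things in the scene. Friction and masses are not known exactly. Their poses are not given: they have to be found in the camera images.
- clamp: Grey C-frame screw clamp fixed to the bench. Origin on the bench under the vertical screw axis; x from the open mouth to the column, z up. Base plate 12 mm thick, x -130 to 55 mm, 100 mm wide. Guide rails 35 mm apart, 10 mm high, x -43 to 22, flaring to about 55 apart at x -70. Back stop face at x 19. Column x 32 to 54. Arm over the sample x -18 to 54, 36 mm wide, 62 to 80 mm high.
- clamp_home (a point): Point on top of the clamp's base plate on the screw axis, axes as clamp. The holder's origin comes to this point when it is fully home, its front end on the back stop.
- t_handle: Steel T-handle on top of the clamp. Origin: middle of the cross bar, on the screw axis, 112 mm above the bench. Bar along this body's x: 60 mm long, 10 wide, 14 high. Stem 9 mm thick; a collar (radius 13 mm) lies 28 mm below the bar's middle. Turns about z, clockwise from above to clamp, 4.6 rad in all, starts within 0.5 rad of open; keeps its height. Free, it stays where left.
- handle_mid (a point): Same point, middle of the T bar. Turning it freely takes 0.20 N m of steady friction; once the pad meets the sample the torque rises by 0.13 N m per rad turned. Firmly clamped: 0.09 to 0.20 N m above free turning (22 to 50 N on the sample). The sample crushes at 70 N (0.28 N m above). When let go of, friction holds up to 50 N; if tighter, it creeps back to that.
- plunger: Steel plunger, radius 6 mm, on the screw axis under the clamp's arm; goes down 4 mm per rad of the handle. Origin: its lower end, 12 mm above the underside of its 14 mm square pad (42.5 mm above the bench when fully open). The pad yields up into it on a 8 N/mm spring, so the plunger goes on moving after the pad has met the sample; the clamping is felt only in the handle.
- holder: Aluminium sample holder, about 0.3 kg. Flat bar x -109 to 19 mm, 32 wide, 8 thick; origin on its underside under the sample; x from the tab to the sample end, which goes first into the clamp; z up. It lies flat on the clamp's base plate. Upright tab centred at x -95: 16 mm along x, 20 along y, top 44 mm above the underside.
- sample_seat (a point): Middle of the top of the holder's black square socket (28 mm), 18 mm above the holder's underside, over its origin. Out of it stands the grey resin sample, 18 mm square, 2 to 8 mm high: the height differs each time and is not measured. It passes under the open pad while the holder lies flat on the base plate.
- stain: Bystander: amber bottle, 48 mm thick, 105 mm high; origin under its centre.
- phone: Bystander: mobile phone lying flat, 148 x 72 x 8 mm; origin under its centre.
- rack: Bystander: white tube rack 60 x 130 mm, 84 mm high with its tubes; origin under its centre.
There are look-alikes about, which are no part of the job. Of the things that look like the holder, the middle-sized one is meant.

How it is judged:
On the way, in this order (a step that is already met when the one before it is completed fails the run):
1. the holder lies flat on the base plate, fully home against the back stop (x of holder in the frame of clamp_home above -0.004 m and z of holder in the frame of clamp_home below 0.003 m and y of holder in the frame of clamp_home between -0.004 and 0.004 m and angle between the x axis of holder and the x axis of clamp, either way round below 0.1 rad and contact force between plunger and holder below 5 N), for 0.2 s.
2. the plunger's pad presses on the sample with more than 18 N (contact force between plunger and holder above 18 N), for 0.2 s.
At the end, for the whole second after the job is handed in: The holder lies flat on the base plate within 4 mm of home, within 4 mm of the middle and 0.1 rad of straight, the pad presses on its sample with more than 15 N, and holder and handle are at rest (contact force between plunger and holder above 15 N and x of holder in the frame of clamp_home above -0.004 m and z of holder in the frame of clamp_home below 0.003 m and y of holder in the frame of clamp_home between -0.004 and 0.004 m and angle between the x axis of holder and the x axis of clamp, either way round below 0.1 rad and linear speed of holder below 0.01 m/s and angular speed of t_handle below 0.1 rad/s); the robot touches nothing.
It fails at once if the sample is crushed: the pad presses with more than 70 N (contact force between plunger and holder above 70 N).
It fails at once if a bystander is moved by more than 30 mm (distance of any of stain, phone, rack from where it was at the start of the episode above 0.03 m).
It also fails if it takes over 64 s, if anything falls off the work surface, if the arm or the gripper's body presses on something with over 40 N, if the wrist force passes 120 N, or if a joint passes its speed limit or range.

ROBOT

A 7-joint arm with a two-finger parallel gripper is mounted at the origin on the work surface. World frame = base frame: x ahead of the robot, y to its left, z up, the work surface at z = 0. Lengths are in m, angles in rad, forces in N, time in s.
With the tool pointing down it reaches from about 0.35 to 0.9 m from the base axis. Payload 19.9 kg.
Tool frame: the origin (TCP) lies midway between the tips of the shut fingers; the grasp point (between the pads) lies 19 mm behind it; z points along the fingers, y is the direction in which the jaws open and shut (so a half turn about z gives the same grasp; the last joint's range is limited). The gripper opens to 94 mm and grips with 3 to 60 N. Pads are 16 mm wide; open, the fingers measure 119 mm over their backs; the gripper's body (75 mm by 177 mm) begins 78 mm behind the grasp point.
Start: joints at [-1.149, 0.417, -0.01, 1.614, 0.005, 1.111, -0.053], TCP at [0.28, 0.559, 0.205] pointing down, gripper open.
Joint ranges: [-2.81, 2.81], [-0.39, 2.02], [-1.27, 1.25], [0.06, 2.57], [-1.19, 4.33], [0.19, 2], [-2.82, 2.82]. Speed limits (rad/s): [1.89, 1.89, 2.39, 2.39, 3.01, 3.01, 3.01].

INTERFACE

Orientations are given as a rotation vector (axis times angle).
In Python, from workcell import sensors, vision, ticket gives the robot as it stands.
- The arm moves only by the tool jog_arm, never from a script. Its argument "motion" is a list of rows, each a list of 7 numbers: the closure in counts, from 0 (fully open) to 255 (shut), then the shift along the tool's x, y, z each as a share of 25 cm, from -1 to 1, then the turn, a rotation vector about the tool's x, y, z each as a share of pi rad, from -1 to 1. In form: [[claw, tx, ty, tz, rx, ry, rz], ...]. A call has 1 to 8 rows; each row shifts and turns the commanded pose from where the row before left it, along the tool's axes as they then stand; what a row does not reach is not made up. A row lasts 1/10 s, in which the tool goes at most 50 mm and 8.59 degrees, less where a joint would pass 70% of its speed; a pose out of reach is approached as far as the arm can. A call with a number of a shift or a turn outside -1 to 1 is refused whole. A call with a gripper value outside its range is refused whole. The fingers move at their own pace and stop on an object; "newtons" is the grip in N (left out, the last holds). Time passes only in rows, so rows that do not move let the fingers close. It gives the time, the measured TCP pose, the force and the opening at its end, in the units of the state.
- sensors.read_state(): the state, without advancing time (a new reading comes with each control period).
- vision.get_image(name): name is "scene" or "top" or "wrist"; returns the picture (420x560x3 uint8, blue, green, red); there is no depth.
- vision.calibration(name): a dict with "fx", "fy", "cx", "cy" (pixels), "extrinsics" (4x4, takes a point from camera to world coordinates); the wrist camera has in their place "hand_eye" (4x4, takes a point from camera to tool coordinates, whose origin is the TCP and whose axes are the flange's). Camera axes: x right, y up, looking along -z (the intrinsics and any distortion apply to the point x, -y, -z); pixel columns grow to the right and rows downward; lengths in m; the calibration is good to about 2 mm. A picture is of the moment at which its call begins: read the wrist's pose just before it. calibration takes no time and is no camera call.
- ticket.hand_in(): hands the job in, once; it reports no verdict.
Trained networks look in the newest picture that a camera, given by its name, has taken for a name from the list of things; names that differ only in an ending like _2 or _b are one class to them, and where a whole thing is asked for, a point or a joint stands for the part that bears it (a point fixed in the world has none). Each returns a list of dicts, best first, with "score" (0 to 1); they miss things now and then, are a little off and sometimes report something else, mostly with a low value. They report only what shows in the picture. A call takes as long as a camera call. They do not tell look-alikes from the thing itself.
- vision.look_for(name, camera): "position" ([column, row] in pixels, amid what is visible of it).
- vision.trace(name, camera): "region" (420x560 bool, what is visible of it) and "position" ([column, row] in pixels, amid what is visible of it).
- vision.tip_of(name, camera): "position" ([column, row] in pixels: a listed point, or the origin of a listed thing).
The state is a dict: "time": time; "q": joint angles; "joint_velocities": joint speeds; "tau": joint torques, N m; "eef_pos": TCP position; "tool_rot": TCP orientation; "ft_force": force on the tool from outside, world axes, zero at the start; "ft_torque": the same for the moment, N m; "opening": finger opening in m.
Only numpy, scipy, OpenCV 4.12 (cv2) and the standard library are available. Lean on these libraries where they do the work, as an engineer would, in place of code of your own. Each camera call takes 0.05 s, during which the arm holds its last target. There are 200 camera calls.

## Working session

There is one attempt and no reset: what is moved stays moved. The work goes in short steps, Python scripts to look and compute and a tool call to move; the robot and the scene stay as the last step left them, time stands still between calls to the robot, and variables do not carry over. Pictures are saved under pics/ and viewed, about 8 in all and at most 12, crops included, and the job is handed in when it is done.

Besides the shell and the picture viewer there is one more tool, called in YAML: its name, and indented under it one key for each argument. jog_arm: Moves the arm, as the interface text tells. Its arguments: {"type":"object","properties":{"motion":{"type":"array"},"newtons":{"type":"number"}},"required":["motion"]}

```bash
ls; mkdir -p pics
cat > h.py <<'E'
import numpy as np, cv2
from scipy.spatial.transform import Rotation as R
from workcell import sensors, vision, ticket
def cam(name, st=None):
    c=vision.calibration(name)
    if 'extrinsics' in c: T=np.array(c['extrinsics'])
    else:
        st=st or sensors.read_state()
        W=np.eye(4);W[:3,:3]=R.from_rotvec(st['tool_rot']).as_matrix();W[:3,3]=st['eef_pos']
        T=W@np.array(c['hand_eye'])
    return c,T
def ray(name,px,st=None):
    c,T=cam(name,st)
    d=T[:3,:3]@np.array([(px[0]-c['cx'])/c['fx'],-(px[1]-c['cy'])/c['fy'],-1])
    return T[:3,3],d
def at_z(name,px,z,st=None):
    o,d=ray(name,px,st); return o+d*(z-o[2])/d[2]
def proj(name,P,st=None):
    c,T=cam(name,st); p=(np.linalg.inv(T)@np.append(P,1))[:3]
    return np.array([c['cx']+c['fx']*p[0]/-p[2], c['cy']-c['fy']*p[1]/-p[2]])
E
python3 - <<'E'
from h import *
a=vision.get_image("scene");b=vision.get_image("top")
for n in("scene","top"): print({k:np.round(v,3).tolist() for k,v in vision.calibration(n).items()})
print({k:np.round(v,3).tolist() for k,v in vision.calibration("wrist").items()})
cv2.imwrite("pics/s1.png",a);cv2.imwrite("pics/t1.png",b)
print(sensors.read_state())
for n in ["clamp","holder","t_handle","stain","phone","rack"]:
    for d in vision.look_for(n,"top"): print(n,round(d['score'],2),np.round(d['position'],1))
for n in ["clamp_home","handle_mid","sample_seat","holder","clamp","plunger"]:
    for d in vision.tip_of(n,"top"): print("tip",n,round(d['score'],2),np.round(d['position'],1))
E
```

```text
pics
{'fx': 417.274, 'fy': 417.274, 'cx': 284.434, 'cy': 211.673, 'extrinsics': [[0.877, -0.358, 0.32, 0.943], [0.48, 0.67, -0.567, -0.609], [-0.012, 0.651, 0.759, 0.918], [0.0, 0.0, 0.0, 1.0]]}
{'fx': 470.085, 'fy': 470.085, 'cx': 283.829, 'cy': 206.312, 'extrinsics': [[-0.022, 0.989, -0.145, 0.398], [-1.0, -0.023, -0.003, 0.039], [-0.007, 0.145, 0.989, 1.17], [0.0, 0.0, 0.0, 1.0]]}
{'fx': 352.251, 'fy': 352.251, 'cx': 285.07, 'cy': 206.193, 'hand_eye': [[0.0, 0.971, 0.241, 0.069], [1.0, -0.0, 0.001, 0.0], [0.001, 0.241, -0.971, -0.179], [0.0, 0.0, 0.0, 1.0]]}
{'time': 0.1, 'q': array([-1.14847596,  0.41792734, -0.01028608,  1.61411588,  0.00468598,
        1.11070857, -0.05299529]), 'joint_velocities': array([-0.0013514 , -0.00016176, -0.00123957, -0.00164818,  0.00238497,
        0.00113206, -0.00073404]), 'tau': array([ 2.37208013e-03, -8.52570391e+01,  6.39752336e-01, -4.26688921e+01,
       -4.90064314e-02,  1.63555413e-02, -1.75046341e-05]), 'eef_pos': array([0.27946528, 0.55864981, 0.20487897]), 'tool_rot': array([-7.22026281e-01, -3.05730987e+00,  1.76061194e-03]), 'ft_force': array([-1.23449159, -0.23453207,  0.04926935]), 'ft_torque': array([ 0.06232663, -0.03131571, -0.08173126]), 'opening': 0.09394319831592826}
clamp 0.92 [279.1 202.1]
holder 0.69 [419.1 211.5]
holder 0.63 [380.6 238.9]
holder 0.59 [341.8 139. ]
stain 0.71 [417.8 152.8]
stain 0.59 [283.9 173.1]
phone 0.75 [164.4 261.9]
rack 0.9 [157.1 166.7]
rack 0.34 [280.  200.9]
tip clamp_home 0.93 [282.9 188.2]
tip handle_mid 0.47 [282.6 178.7]
tip sample_seat 0.68 [386. 217.]
tip sample_seat 0.59 [366.7 149.8]
tip sample_seat 0.56 [425.8 206.2]
tip holder 0.94 [362.7 148.3]
tip holder 0.91 [384.7 215.7]
tip holder 0.63 [430.3 206.8]
tip clamp 0.84 [281.5 186.1]
```

View pics/t1.png

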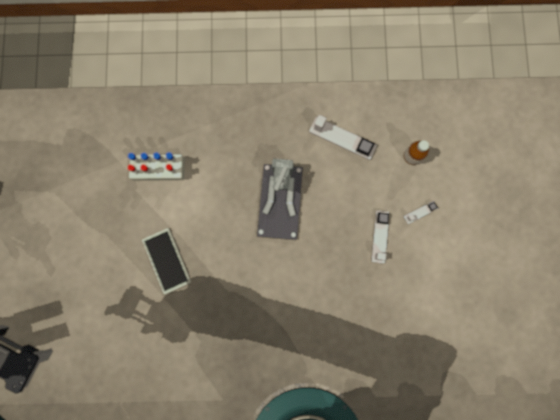

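View pics/s1.png

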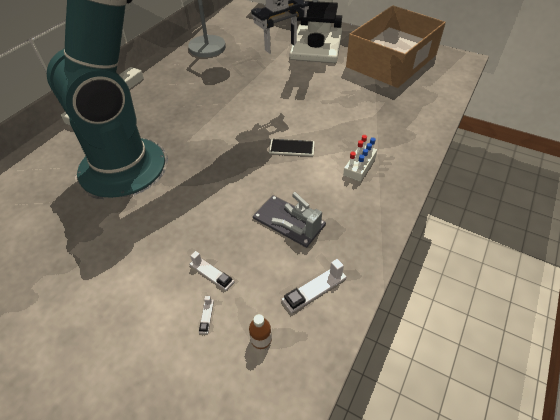

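The top view shows three holder look-alikes: large (342,139), middle (381,238) and small (420,211). The clamp is at (280,200) with its mouth toward the robot. I'll measure their sizes and check the choice in a crop.

Run:
```python
from h import *
b=vision.get_image("top")
cv2.imwrite("pics/c1.png",cv2.resize(b[125:275,250:450],None,fx=4,fy=4,interpolation=cv2.INTER_CUBIC))
for n in ["holder","clamp","t_handle"]:
    for d in vision.trace(n,"top"):
        m=d['region'].astype(np.uint8); pts=np.argwhere(m)[:,::-1].astype(float)
        z=0.008 if n=="holder" else .012
        w=np.array([at_z("top",p,z)[:2] for p in pts]).astype(np.float32)
        r=cv2.minAreaRect(w); print(n,round(d['score'],2),np.round(d['position']),len(pts),np.round(r[0],3),np.round(r[1],3),round(r[2],1))
for cam_ in ["top","scene"]:
    if cam_=="scene": vision.get_image("scene")
    for n,z in [("clamp_home",.012),("handle_mid",.112),("sample_seat",.018),("holder",0),("clamp",0)]:
        for d in vision.tip_of(n,cam_): print(cam_,n,round(d['score'],2),np.round(d['position'],1),np.round(at_z(cam_,d['position'],z)[:2],3))
```

```text
holder 0.89 [338. 138.] 1190 [ 0.742 -0.11 ] [0.172 0.052] 61.2
holder 0.75 [420. 210.] 290 [ 0.546 -0.296] [0.021 0.085] 25.0
holder 0.67 [381. 238.] 688 [ 0.488 -0.193] [0.034 0.128] 82.1Traceback (most recent call last):
  File "<stdin>", line 8, in <module>
  File "h.py", line 17, in at_z
    o,d=ray(name,px,st); return o+d*(z-o[2])/d[2]
        ~~~^^^^^^^^^^^^
  File "h.py", line 13, in ray
    c,T=cam(name,st)
        ~~~^^^^^^^^^
  File "h.py", line 5, in cam
    c=vision.calibration(name)
ValueError: time passes only in moves, steps and waits
```

View pics/c1.png

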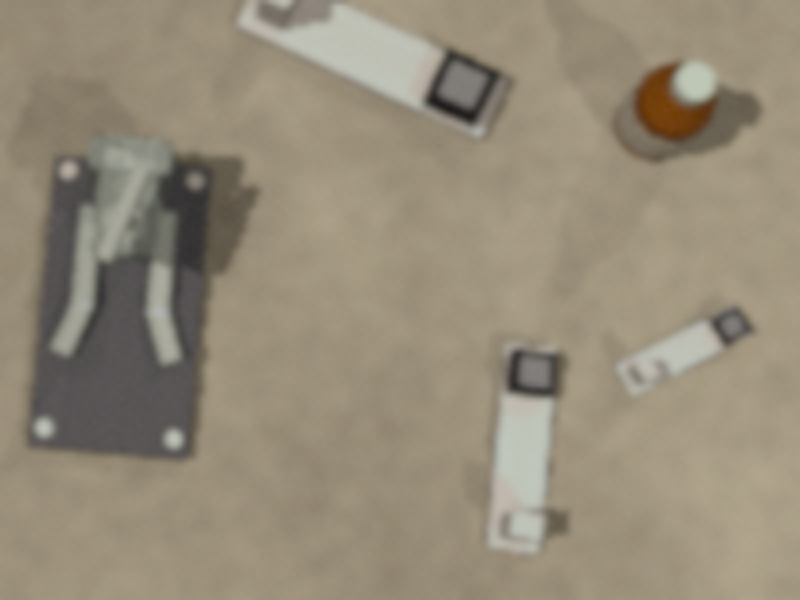

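Sizes at bar height are 172 mm, 85 mm and 128 mm. The middle one at (381,238) is 128 x 34 mm, which matches the described 128 x 32 bar, so it is the holder. The crop agrees: its tab end is at the bottom, its socket points to +x, and the clamp mouth faces the robot. Next I'll get better positions.

```bash
python3 - <<'E'
s=open('h.py').read()
s=s.replace("def cam(","import functools\ncal=functools.lru_cache(None)(vision.calibration)\ndef cam(").replace("c=vision.calibration(name)","c=cal(name)")
open('h.py','w').write(s)
E
python3 - <<'E'
from h import *
for cam_ in ["top","scene"]:
    vision.get_image(cam_)
    for n,z in [("clamp_home",.012),("handle_mid",.112),("sample_seat",.018),("holder",0),("clamp",0)]:
        for d in vision.tip_of(n,cam_): print(cam_,n,round(d['score'],2),np.round(d['position'],1),np.round(at_z(cam_,d['position'],z)[:2],3))
    for n in ["clamp","t_handle"]:
      for d in vision.trace(n,cam_)[:1]:
        pts=np.argwhere(d['region'])[:,::-1].astype(float)
        w=np.array([at_z(cam_,p,.012 if n=="clamp" else .112)[:2] for p in pts]).astype(np.float32)
        r=cv2.minAreaRect(w); print(n,round(d['score'],2),np.round(d['position']),len(pts),np.round(r[0],3),np.round(r[1],3),round(r[2],1))
st=sensors.read_state(); M=R.from_rotvec(st['tool_rot']).as_matrix(); print(st['time'],M.round(3))
# shift to above tab
tgt=np.array([.40,-.185,.26]); print((M.T@(tgt-st['eef_pos'])/.25).round(2))
E
```

```text
top clamp_home 0.79 [282.4 187.4] [0.615 0.046]
top handle_mid 0.65 [281.8 175.4] [0.625 0.046]
top sample_seat 0.88 [386.2 216.9] [ 0.534 -0.209]
top sample_seat 0.81 [365.7 145.9] [ 0.716 -0.167]
top sample_seat 0.51 [430.7 205.4] [ 0.56 -0.32]
top holder 0.77 [363.3 150.7] [ 0.708 -0.163]
top holder 0.68 [431.3 207.2] [ 0.558 -0.327]
top clamp 0.92 [280.9 187.5] [0.617 0.049]
clamp 0.8 [282. 200.] 3198 [0.589 0.052] [0.104 0.205] 82.9
t_handle 0.64 [282. 177.] 130 [0.618 0.049] [0.013 0.057] 62.7
scene clamp_home 0.96 [304.  221.6] [0.627 0.061]
scene handle_mid 0.61 [300.4 196.6] [0.615 0.058]
scene sample_seat 0.92 [222.5 275.1] [ 0.527 -0.195]
scene sample_seat 0.71 [200.  326.2] [ 0.559 -0.334]
scene sample_seat 0.6 [291.5 301.4] [ 0.714 -0.178]
scene holder 0.89 [203.5 327.7] [ 0.56  -0.328]
scene holder 0.81 [294.2 300.4] [ 0.714 -0.164]
scene clamp 0.66 [298.  228.4] [0.619 0.04 ]
clamp 0.62 [291. 221.] 2170 [0.588 0.068] [0.148 0.19 ] 84.1
t_handle 0.5 [300. 200.] 128 [0.619 0.048] [0.025 0.061] 50.2
1.65 [[-0.894  0.447  0.   ]
 [ 0.447  0.894 -0.   ]
 [-0.    -0.    -1.   ]]
[-1.76 -2.45 -0.22]
```

jog_arm:
  motion:
    - [0,-0.1,-0.14,-0.02,0,0,0]
    - [0,-0.1,-0.14,-0.02,0,0,0]
    - [0,-0.1,-0.14,-0.02,0,0,0]
    - [0,-0.1,-0.14,-0.02,0,0,0]
    - [0,-0.1,-0.14,-0.02,0,0,0]
    - [0,-0.1,-0.14,-0.02,0,0,0]
    - [0,-0.1,-0.14,-0.02,0,0,0]
    - [0,-0.1,-0.14,-0.02,0,0,0]

```text
time: 2.45
eef_pos: [0.3332, 0.2174, 0.2458]
tool_rot: [0.722, 3.057, 0.001]
ft_force: [0.7, 0.6, 0.2]
opening: 0.0941
```

jog_arm:
  motion:
    - [0,-0.1,-0.14,0,0,0,0]
    - [0,-0.1,-0.14,0,0,0,0]
    - [0,-0.1,-0.14,0,0,0,0]
    - [0,-0.1,-0.14,0,0,0,0]
    - [0,-0.1,-0.14,0,0,0,0]
    - [0,-0.1,-0.14,0,0,0,0]
    - [0,-0.1,-0.14,0,0,0,0]
    - [0,-0.1,-0.14,0,0,0,0]

```text
time: 3.25
eef_pos: [0.3868, -0.1226, 0.2459]
tool_rot: [0.722, 3.056, 0.001]
ft_force: [1.3, 0.8, -0.0]
opening: 0.0937
```

jog_arm:
  motion:
    - [0,-0.12,-0.09,0,0,0,0]
    - [0,-0.12,-0.09,0,0,0,0]
    - [0,0,0,0,0,0,-0.037]
    - [0,0,0,0,0,0,-0.037]
    - [0,0,0,0,0,0,-0.037]
    - [0,0,0,0,0,0,0]

```text
time: 3.85
eef_pos: [0.4203, -0.188, 0.2455]
tool_rot: [0.178, 3.136, -0.0]
ft_force: [0.3, 0.4, 0.6]
opening: 0.0941
```

```bash
cat > look.py <<'E'
from h import *
import sys
def go(names,tag,z):
    st=sensors.read_state(); im=vision.get_image("wrist"); cv2.imwrite(f"pics/{tag}.png",im)
    print("t",st['time'],st['eef_pos'].round(4),st['q'].round(2))
    M=R.from_rotvec(st['tool_rot']).as_matrix(); print("toolx yaw",np.degrees(np.arctan2(M[1,0],M[0,0])).round(2),"tilt",M[2].round(4))
    for kind,n,zz in names:
        f=getattr(vision,kind)
        for d in f(n,"wrist")[:2]:
            out=[kind,n,round(d['score'],2),np.round(d['position'],1),np.round(at_z("wrist",d['position'],zz,st)[:2],4)]
            if kind=="trace":
                pts=np.argwhere(d['region'])[:,::-1].astype(float)
                w=np.array([at_z("wrist",p,zz,st)[:2] for p in pts]).astype(np.float32)
                r=cv2.minAreaRect(w); out+=[np.round(r[0],4),np.round(r[1],4),round(r[2],2)]
            print(*out)
    return st,im
E
python3 - <<'E'
from look import *
go([("tip_of","sample_seat",.018),("tip_of","holder",0),("trace","holder",.008)],"w1",0)
E
```

```text
t 3.85 [ 0.4203 -0.188   0.2455] [-0.37  0.09  0.78  1.98 -0.07  1.11  1.89]
toolx yaw 173.52 tilt [-2.e-04 -1.e-04 -1.e+00]
tip_of sample_seat 0.94 [193.2 297.1] [ 0.5568 -0.3211]
tip_of sample_seat 0.89 [284.4 273.8] [ 0.538  -0.2023]
tip_of holder 0.78 [286.9 263.5] [ 0.5323 -0.1984]
tip_of holder 0.64 [323.3 378.5] [ 0.7115 -0.1667]
trace holder 0.84 [285.6 228.7] [ 0.4827 -0.1945] [ 0.4893 -0.1949] [0.032  0.1282] 82.42
trace holder 0.68 [336.7 383.8] [ 0.7154 -0.1492] [ 0.7304 -0.1278] [0.1345 0.0466] 65.34
```

View pics/w1.png

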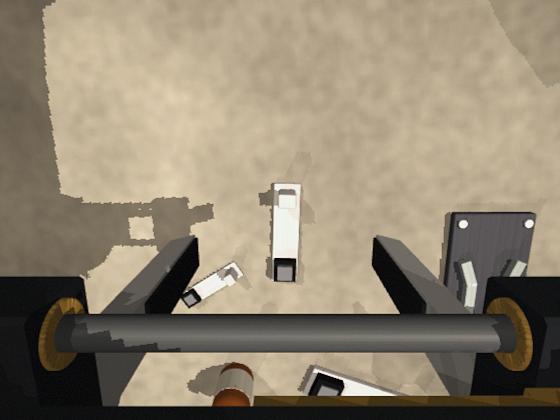

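The wrist view shows the middle holder at (286,230), tab at (287,198) and socket at (285,270). The mask measures 128 x 32 mm with a yaw of -7.6°. That puts the tab at (0.440,-0.188).

jog_arm:
  motion:
    - [0,-0.077,0.008,0.13,0,0,0.006]
    - [0,0,0,0.19,0,0,0]
    - [0,0,0,0.19,0,0,0]
    - [0,0,0,0.19,0,0,0]
    - [0,0,0,0.15,0,0,0]
    - [0,0,0,0.08,0,0,0]
    - [0,0,0,0,0,0,0]

```text
time: 4.75
eef_pos: [0.4382, -0.1879, 0.0109]
tool_rot: [-0.213, -3.13, -0.0]
ft_force: [-0.5, -0.5, 0.3]
opening: 0.0937
```

jog_arm:
  motion:
    - [255,0,0,0,0,0,0]
    - [255,0,0,0,0,0,0]
    - [255,0,0,0,0,0,0]
    - [255,0,0,0,0,0,0]
    - [255,0,0,0,0,0,0]
    - [255,0,0,0,0,0,0]
    - [255,0,0,0,0,0,0]
    - [255,0,0,0,0,0,0]
  newtons: 40

```text
time: 5.55
eef_pos: [0.4397, -0.1882, 0.013]
tool_rot: [-0.21, -3.135, 0.0]
ft_force: [-0.2, -0.0, -0.3]
opening: 0.0334
```

jog_arm:
  motion:
    - [255,0,0,0,0,0,0]
    - [255,0,0,0,0,0,0]
    - [255,0,0,0,0,0,0]

```text
time: 5.85
eef_pos: [0.4397, -0.1882, 0.013]
tool_rot: [-0.21, -3.134, 0.0]
ft_force: [0.1, -0.6, -0.5]
opening: 0.0198
```

jog_arm:
  motion:
    - [255,0,0,-0.08,0,0,0]
    - [255,0,0,-0.14,0,0,0]
    - [255,0,0,-0.15,0,0,0]
    - [255,0,0,-0.15,0,0,0]
    - [255,0.08,0.12,-0.14,0,0,0]
    - [255,0.08,0.12,-0.14,0,0,0]
    - [255,0.08,0.12,-0.14,0,0,0]
    - [255,0.07,0.12,0,0,0,0]

```text
time: 6.65
eef_pos: [0.3798, -0.0585, 0.2507]
tool_rot: [0.21, 3.129, 0.003]
ft_force: [2.2, 0.9, -5.8]
opening: 0.0194
```

jog_arm:
  motion:
    - [255,0,0,0,0,0,0]
    - [255,0,0,0,0,0,0]

```text
time: 6.85
eef_pos: [0.3789, -0.059, 0.2474]
tool_rot: [0.208, 3.135, 0.001]
ft_force: [1.1, -0.0, -3.5]
opening: 0.0197
```

Run:
```python
from look import *
st,im=go([("tip_of","clamp_home",.012),("tip_of","clamp",0),("tip_of","handle_mid",.112),("trace","clamp",.012),("trace","t_handle",.112)],"w2",0)
print(st['opening'])
```

```text
t 6.85 [ 0.3789 -0.059   0.2474] [-0.67 -0.13  0.69  2.13  0.09  1.12  1.41]
toolx yaw 172.42 tilt [-1.e-04  8.e-04 -1.e+00]
trace clamp 0.72 [391.  261.2] [0.5005 0.0598] [0.5039 0.0592] [0.102  0.0385] 80.46
trace t_handle 0.69 [391.  265.3] [0.4588 0.0331] [0.4591 0.0327] [0.0787 0.032 ] 82.43
0.019723630077871698
```

View pics/w2.png

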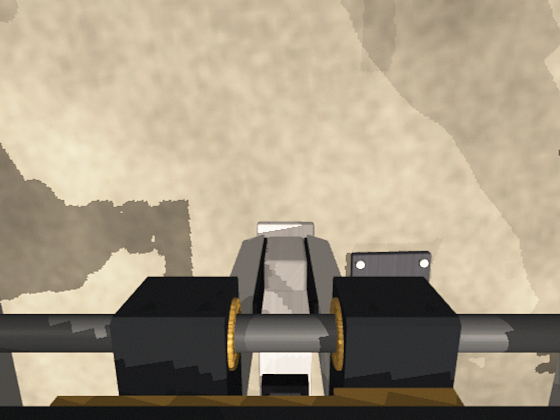

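jog_arm:
  motion:
    - [255,-0.15,0.02,-0.1,0,0,0]
    - [255,-0.16,0.02,-0.1,0,0,0]
    - [255,-0.16,0.02,0,0,0,0]
    - [255,-0.16,0.02,0,0,0,0]
    - [255,-0.16,0.03,0,0,0,0]
    - [255,0,0,0,0,0,0]
    - [255,0,0,0,0,0,0]

```text
time: 7.85
eef_pos: [0.5787, -0.0592, 0.2961]
tool_rot: [-0.212, -3.132, 0.004]
ft_force: [0.6, -1.1, -2.9]
opening: 0.0197
```

Run:
```python
from look import *
st,im=go([("tip_of","clamp_home",.012),("tip_of","clamp",0),("tip_of","handle_mid",.112),("trace","clamp",.012),("trace","t_handle",.112)],"w3",0)
print(st['opening'])
```

```text
t 7.85 [ 0.5787 -0.0592  0.2961] [-0.55  0.34  0.77  1.63 -0.24  1.28  1.7 ]
toolx yaw 172.27 tilt [ 0.0021 -0.0024 -1.    ]
tip_of clamp_home 0.64 [366.9 190.9] [0.6167 0.0454]
tip_of clamp 0.86 [365.7 190.2] [0.6183 0.0463]
tip_of handle_mid 0.82 [391.7 211.7] [0.6199 0.0494]
trace clamp 0.72 [369.7 162.8] [0.5797 0.0521] [0.5951 0.0496] [0.1025 0.2094] 84.36
trace clamp 0.42 [550.4 207.4] [0.6725 0.2894] [0.6748 0.2936] [0.0643 0.0148] 2.77
trace t_handle 0.58 [390.7 211.3] [0.6193 0.0483] [0.6197 0.0447] [0.0202 0.061 ] 66.45
0.019654161089276298
```

View pics/w3.png

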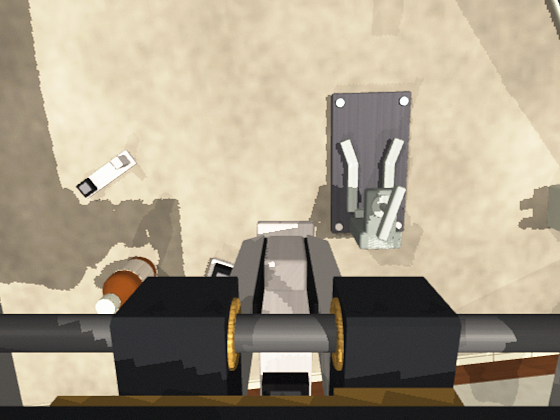

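The wrist view now shows the whole clamp: plate corners near (331,95) and (409,92), bolts near (340,103) and (404,101), rails, and the T-bar from (384,238) to (401,188). I'll refine its pose from the bolts and plate edges and check it with an overlay.

```bash
cat > fit.py <<'E'
from look import *
from scipy.optimize import least_squares
im=cv2.imread("pics/w3.png")
st=sensors.read_state(); print(st['time'],st['eef_pos'].round(4))
g=cv2.cvtColor(im,cv2.COLOR_BGR2GRAY).astype(float)
def P(x,y,z,p):
    c,s=np.cos(p[2]),np.sin(p[2]); return proj("wrist",[p[0]+c*x-s*y,p[1]+s*x+c*y,z],st)
# bright bolts
for c in [(340,103),(404,101),(338,226),(399,226)]:
    w=g[c[1]-8:c[1]+9,c[0]-8:c[0]+9]; m=(w>190); ys,xs=np.nonzero(m); q=(xs.mean()+c[0]-8,ys.mean()+c[1]-8) if len(xs) else None
    print("bolt",c,len(xs),q, q and at_z("wrist",q,.015,st)[:2].round(4))
# top edges: front edge x=-130 & sides y=+-50 at z .012; search strongest gradient along normal near guess
def edge(p,a,b,n,N=25,rng=5):
    out=[]
    for t in np.linspace(.1,.9,N):
        q=np.array(a)*(1-t)+np.array(b)*t
        o=np.arange(-rng,rng+.01,.25)
        pts=np.array([P(*(q+np.array(n)*s*.001),.012,p) for s in o],np.float32)
        v=cv2.remap(g.astype(np.float32),pts[:,0].reshape(1,-1),pts[:,1].reshape(1,-1),cv2.INTER_LINEAR)[0]
        d=np.gradient(cv2.GaussianBlur(v.reshape(1,-1),(9,1),2)[0]); out.append((q,o[np.argmax(d)]))
    return out
p0=np.array([.618,.0475,np.radians(-7)])
for k in range(3):
    f=edge(p0,(-130,-48),(-130,48),(-1,0)) if 0 else None
    mm=1e-3
    F=edge(p0,(-.130,-.045),(-.130,.045),(-1,0)); L=edge(p0,(-.125,.05),(-.04,.05),(0,1)); Rr=edge(p0,(-.125,-.05),(-.04,-.05),(0,-1))
    md=lambda E:np.median([e[1] for e in E])
    sl=lambda E,i:np.polyfit([e[0][i] for e in E],[e[1]*mm for e in E],1)[0]
    print("front",md(F),"+y side",md(L),"-y side",md(Rr),"slopes",sl(L,0),sl(Rr,0),sl(F,1))
    dx=-md(F)*mm; dy=(md(L)-md(Rr))/2*mm; da=(np.median([sl(L,0),-sl(Rr,0)]))
    c,s=np.cos(p0[2]),np.sin(p0[2]); p0=p0+[c*dx-s*dy,s*dx+c*dy,da*.7]
    print(p0.round(4),np.degrees(p0[2]).round(2))
big=cv2.resize(im[80:260,290:450],None,fx=3.3,fy=3.3,interpolation=cv2.INTER_CUBIC)
def line(pts,col):
    q=np.array([(P(*a,p0)-[290,80]+.5)*3.3 for a in pts]).round().astype(int); cv2.polylines(big,[q],False,col,1,cv2.LINE_AA)
line([(-.13,-.05,.012),(-.13,.05,.012),(.055,.05,.012),(.055,-.05,.012),(-.13,-.05,.012)],(0,0,255))
for s in(1,-1): line([(-.07,s*.0275,.022),(-.043,s*.0175,.022),(.022,s*.0175,.022)],(0,255,0))
line([(-.018,-.018,.08),(-.018,.018,.08),(.054,.018,.08),(.054,-.018,.08),(-.018,-.018,.08)],(255,0,0))
a=np.radians(-23.5)-p0[2]; line([(-.03*np.cos(a),-.03*np.sin(a),.119),(.03*np.cos(a),.03*np.sin(a),.119)],(255,0,255))
cv2.imwrite("pics/c2.png",big)
E
python3 fit.py
```

```text
8.15 [ 0.5782 -0.0585  0.298 ]
bolt (340, 103) 60 (np.float64(339.9166666666667), np.float64(102.26666666666667)) [0.4988 0.0221]
bolt (404, 101) 70 (np.float64(404.84285714285716), np.float64(100.62857142857143)) [0.5077 0.1032]
bolt (338, 226) 25 (np.float64(338.4), np.float64(226.56)) [0.6615 0.0043]
bolt (399, 226) 80 (np.float64(398.0375), np.float64(223.1125)) [0.6675 0.0857]
front -2.25 +y side 1.0 -y side 0.75 slopes 0.01703619909502262 -0.01717194570135746 0.016538461538461537
[ 0.6202  0.0473 -0.1102] -6.31
front 0.0 +y side 2.0 -y side -0.25 slopes 0.00685520361990949 -0.0052262443438914 0.004358974358974358
[ 0.6204  0.0485 -0.106 ] -6.07
front 0.0 +y side 1.0 -y side 0.75 slopes 0.0020361990950226194 -0.003529411764705886 0.00038461538461538494
[ 0.6204  0.0486 -0.104 ] -5.96
```

View pics/c2.png

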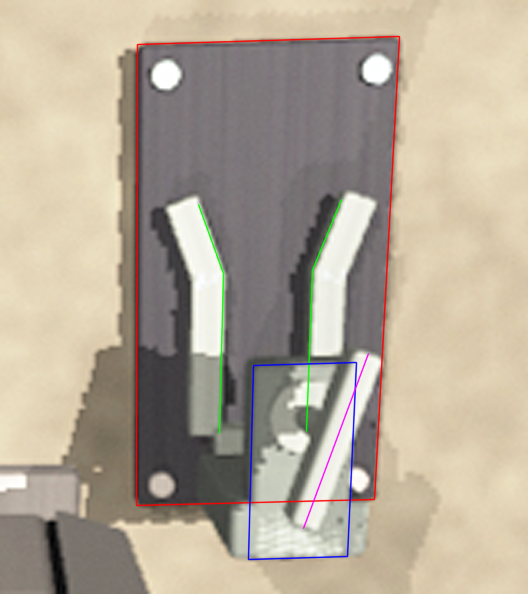

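```bash
sed -i 's#^im=cv2.imread.*#st=sensors.read_state(); im=vision.get_image("wrist"); cv2.imwrite("pics/w4.png",im)#; s#^st=sensors.read_state(); print#M=R.from_rotvec(st["tool_rot"]).as_matrix(); print(np.degrees(np.arctan2(M[1,0],M[0,0])),M[2].round(4)); print#; s#c2.png#c3.png#; s/p0=np.array(\[.618.*/p0=np.array([.6204,.0486,-.104])/' fit.py
cat >> fit.py <<'E'
d=vision.trace("t_handle","wrist")[0]; pts=np.argwhere(d['region'])[:,::-1].astype(float)
w=np.array([at_z("wrist",q,.115,st)[:2] for q in pts]).astype(np.float32); print(cv2.minAreaRect(w))
print([ (x['score'],at_z("wrist",x['position'],.112,st)) for x in vision.tip_of("handle_mid","wrist")])
# held holder outline: where is its tab top / end in the tool frame
for x in vision.trace("holder","wrist")[:3]: print(x['score'],x['position'],x['region'].sum())
E
python3 fit.py
```

```text
172.32586488337003 [-8.e-04  1.e-03 -1.e+00]
8.15 [ 0.5782 -0.0585  0.298 ]
bolt (340, 103) 59 (np.float64(338.4406779661017), np.float64(102.1864406779661)) [0.4984 0.0203]
bolt (404, 101) 102 (np.float64(405.5882352941176), np.float64(100.6470588235294)) [0.5078 0.1042]
bolt (338, 226) 23 (np.float64(337.0), np.float64(226.0)) [0.6605 0.0025]
bolt (399, 226) 62 (np.float64(398.33870967741933), np.float64(222.61290322580646)) [0.6668 0.0861]
front 0.0 +y side -1.25 -y side 2.0 slopes 0.005022624434389142 0.0025113122171945596 -0.0014743589743589735
[ 0.6202  0.047  -0.1031] -5.91
front 0.0 +y side 0.5 -y side 0.25 slopes 0.002239819004524877 0.0018325791855203567 -0.004038461538461537
[ 0.6202  0.0471 -0.103 ] -5.9
front 0.0 +y side 0.25 -y side 0.5 slopes 0.0033257918552036143 0.0032579185520361913 -0.004038461538461537
[ 0.6202  0.047  -0.103 ] -5.9
((0.6179306507110596, 0.04436598718166351), (0.020124398171901703, 0.060941968113183975), 67.36377716064453)
[(0.87, array([0.61778639, 0.04359778, 0.112     ]))]
0.87 [284.5, 288.8] 6216
0.86 [219.8, 269.5] 387
0.69 [106.7, 176.1] 1037
```

```bash
cat > b.py <<'E'
from look import *
im=cv2.imread("pics/w4.png"); st=sensors.read_state(); print(st['eef_pos'].round(4))
g=cv2.cvtColor(im,cv2.COLOR_BGR2GRAY)
B=cv2.resize(g,None,fx=4,fy=4,interpolation=cv2.INTER_CUBIC)
for thr in (150,175):
  n,l,s,c=cv2.connectedComponentsWithStats((B>thr).astype(np.uint8))
  for k in range(1,n):
    q=(c[k]+.5)/4-.5
    if 320<q[0]<420 and 90<q[1]<240 and 200<s[k,4]<3000: print(thr,s[k,2:5],q.round(2),at_z("wrist",q,.014,st)[:2].round(4))
E
python3 b.py
```

```text
[ 0.5784 -0.0584  0.2976]
150 [  37   40 1101] [402.08 100.42] [0.507  0.0999]
150 [  37   37 1082] [338.42 102.18] [0.4985 0.0202]
150 [ 28  27 605] [337.1  225.95] [0.6607 0.0026]
175 [  36   38 1008] [402.06 100.45] [0.5071 0.0999]
175 [ 35  35 990] [338.42 102.19] [0.4985 0.0202]
175 [  57   52 1996] [381.88 196.17] [0.6271 0.0664]
175 [ 25  25 498] [337.08 225.96] [0.6607 0.0026]
```

View pics/c3.png

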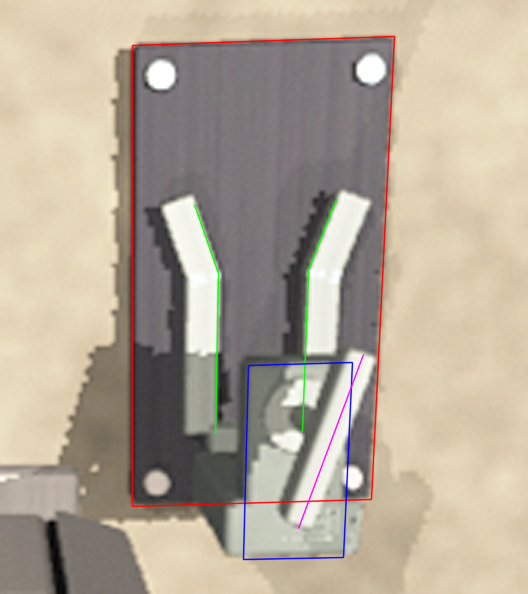

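The overlay matches the plate and rails. From edges and bolts together, the clamp is at (0.620,0.047) with yaw about -6.1°. Next I move the holder in front of the mouth and down to z 0.08.

jog_arm:
  motion:
    - [255,0.13,0.08,0,0,0,0]
    - [255,0.14,0.085,0,0,0,0]
    - [255,0.14,0.085,0,0,0,0]
    - [255,0.14,0.085,0,0,0,0]
    - [255,0.14,0.084,0,0,0,0]
    - [255,0,0,0.15,0,0,-0.009]
    - [255,0,0,0.18,0,0,0]
    - [255,0,0,0.18,0,0,0]

```text
time: 9.15
eef_pos: [0.4217, 0.0688, 0.1692]
tool_rot: [0.165, 3.135, 0.003]
ft_force: [0.6, 1.2, -4.7]
opening: 0.0198
```

jog_arm:
  motion:
    - [255,0,0,0.18,0,0,0]
    - [255,0,0,0.15,0,0,0]
    - [255,0,0,0,0,0,0]
    - [255,0,0,0,0,0,0]
    - [255,0,0,0,0,0,0]

```text
time: 9.65
eef_pos: [0.4229, 0.0687, 0.0894]
tool_rot: [0.166, 3.135, 0.002]
ft_force: [0.5, -0.2, -3.3]
opening: 0.0195
```

```bash
cat > rel.py <<'E'
from h import *
def rel(c=(.6202,.0473,np.radians(-6.1))):
    st=sensors.read_state(); M=R.from_rotvec(st['tool_rot']).as_matrix()
    d=st['eef_pos'][:2]-c[:2]; C=np.array([[np.cos(c[2]),np.sin(c[2])],[-np.sin(c[2]),np.cos(c[2])]])
    print("t %.2f"%st['time'],"TCP in clamp mm",(C@d*1000).round(1),"z",st['eef_pos'][2].round(4),"yaw rel",(np.degrees(np.arctan2(M[1,0],M[0,0])-c[2])).round(2),"F",st['ft_force'].round(2),"T",st['ft_torque'].round(3),"q",st['q'].round(2),"open",round(st['opening'],4))
    return st,M
if __name__=="__main__": rel()
E
python3 - <<'E'
from rel import *
rel(); im=vision.get_image("scene")
cv2.imwrite("pics/c4.png",cv2.resize(im[120:280,180:400],None,fx=3.5,fy=3.5,interpolation=cv2.INTER_CUBIC))
E
```

```text
t 9.65 TCP in clamp mm [-198.5    0.3] z 0.0894 yaw rel 180.04 F [ 0.51 -0.24 -3.31] T [ 0.046  0.144 -0.004] q [-0.82  0.28  0.67  2.2  -0.26  0.73  1.49] open 0.0195
```

View pics/c4.png

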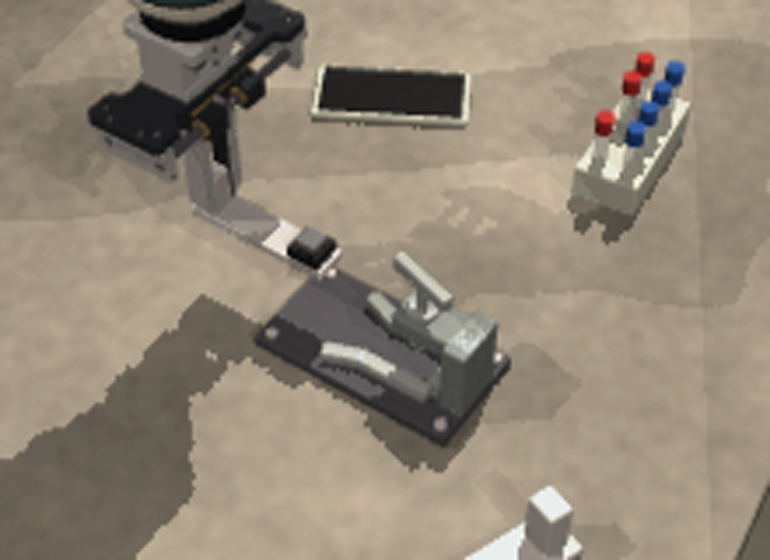

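The holder is level and lined up in front of the mouth. I'll lower it now.

jog_arm:
  motion:
    - [255,0,0,0.08,0,0,0]
    - [255,0,0,0.08,0,0,0]
    - [255,0,0,0.06,0,0,0]
    - [255,0,0,0.03,0,0,0]
    - [255,0,0,0,0,0,0]
    - [255,0,0,0,0,0,0]

```text
time: 10.3
eef_pos: [0.4223, 0.0686, 0.0259]
tool_rot: [0.166, 3.136, 0.001]
ft_force: [0.2, -0.8, -3.0]
opening: 0.0197
```

```bash
python3 rel.py
```

```text
t 10.30 TCP in clamp mm [-1.991e+02  1.000e-01] z 0.0259 yaw rel 180.05 F [ 0.17 -0.79 -3.  ] T [ 0.134  0.179 -0.04 ] q [-0.72  0.42  0.57  2.24 -0.41  0.58  1.62] open 0.0197
```

jog_arm:
  motion:
    - [255,-0.06,0,0,0,0,0]
    - [255,-0.08,0,0,0,0,0]
    - [255,-0.08,0,0,0,0,0]
    - [255,-0.06,0,0,0,0,0]
    - [255,0,0,0,0,0,0]

```text
time: 10.8
eef_pos: [0.4934, 0.0608, 0.026]
tool_rot: [0.166, 3.135, 0.0]
ft_force: [0.0, -0.1, -3.0]
opening: 0.0198
```

```bash
python3 rel.py
```

```text
t 10.80 TCP in clamp mm [-127.6   -0. ] z 0.026 yaw rel 180.04 F [ 0.02 -0.08 -3.02] T [ 0.053  0.202 -0.028] q [-0.64  0.51  0.55  2.08 -0.43  0.66  1.67] open 0.0198
```

jog_arm:
  motion:
    - [255,-0.05,0,0,0,0,0]
    - [255,-0.04,0,0,0,0,0]
    - [255,-0.02,0,0,0,0,0]
    - [255,0,0,0,0,0,0]

```text
time: 11.2
eef_pos: [0.5194, 0.0579, 0.0251]
tool_rot: [0.166, 3.136, -0.0]
ft_force: [1.4, -0.7, 2.4]
opening: 0.02
```

jog_arm:
  motion:
    - [255,-0.008,0,0,0,0,0]
    - [255,-0.008,0,0,0,0,0]
    - [255,0,0,0,0,0,0]

```text
time: 11.5
eef_pos: [0.5222, 0.0577, 0.0251]
tool_rot: [-0.166, -3.137, -0.0]
ft_force: [-2.6, 0.4, 4.6]
opening: 0.0196
```

```bash
python3 rel.py
```

```text
t 11.50 TCP in clamp mm [-98.5  -0.1] z 0.0251 yaw rel 180.04 F [-2.65  0.37  4.58] T [ 0.066  0.57  -0.005] q [-0.6   0.56  0.54  2.01 -0.44  0.7   1.68] open 0.0196
```

jog_arm:
  motion:
    - [255,-0.008,0,0,0,0,0]
    - [255,0,0,0,0,0,0]

```text
time: 11.7
eef_pos: [0.5242, 0.0575, 0.0251]
tool_rot: [-0.166, -3.137, -0.0]
ft_force: [-3.2, 0.6, 6.0]
opening: 0.0201
```

jog_arm:
  motion:
    - [255,-0.008,0,0,0,0,0]
    - [255,0,0,0,0,0,0]

```text
time: 11.9
eef_pos: [0.5256, 0.0574, 0.0251]
tool_rot: [-0.166, -3.136, -0.001]
ft_force: [-8.8, 1.0, 13.1]
opening: 0.02
```

```bash
python3 rel.py
```

```text
t 11.90 TCP in clamp mm [-95.1  -0. ] z 0.0251 yaw rel 180.05 F [-8.84  1.02 13.13] T [ 0.249  1.894 -0.037] q [-0.6   0.56  0.54  2.   -0.44  0.7   1.68] open 0.02
```

jog_arm:
  motion:
    - [255,-0.008,0,0,0,0,0]
    - [255,0,0,0,0,0,0]
    - [255,0,0,0,0,0,0]

```text
time: 12.2
eef_pos: [0.5261, 0.0573, 0.0249]
tool_rot: [-0.165, -3.133, -0.001]
ft_force: [-19.0, 1.9, 22.6]
opening: 0.0198
```

```bash
python3 rel.py
```

```text
t 12.20 TCP in clamp mm [-94.6  -0. ] z 0.0249 yaw rel 180.05 F [-19.03   1.91  22.56] T [ 0.349  4.206 -0.027] q [-0.6   0.56  0.54  1.99 -0.44  0.71  1.69] open 0.0198
```

jog_arm:
  motion:
    - [255,0.008,0,0,0,0,0]
    - [255,0,0,0,0,0,0]
    - [0,0,0,0,0,0,0]
    - [0,0,0,0,0,0,0]
    - [0,0,0,0,0,0,0]
    - [0,0,0,0,0,0,0]

```text
time: 12.8
eef_pos: [0.5267, 0.0572, 0.0249]
tool_rot: [0.166, 3.137, -0.0]
ft_force: [-0.3, 0.5, 0.2]
opening: 0.0482
```

```bash
python3 rel.py
```

```text
t 12.80 TCP in clamp mm [-94.   -0.1] z 0.0249 yaw rel 180.05 F [-0.27  0.55  0.17] T [0.05  0.031 0.065] q [-0.6   0.56  0.54  2.   -0.44  0.7   1.69] open 0.0482
```

jog_arm:
  motion:
    - [0,0,0,-0.08,0,0,0]
    - [0,0,0,-0.16,0,0,0]
    - [0,0,0,-0.19,0,0,0]
    - [0,0,0,-0.19,0,0,0]
    - [0,0,0,-0.19,0,0,0]
    - [0,-0.12,0,-0.19,0,0,0]
    - [0,0,0,0,0,0,0]
    - [0,0,0,0,0,0,0]

```text
time: 13.6
eef_pos: [0.5535, 0.0543, 0.27]
tool_rot: [0.166, 3.136, 0.0]
ft_force: [-0.0, -0.9, -2.1]
opening: 0.0939
```

Run:
```python
from look import *
from rel import rel
rel()
st,im=go([("tip_of","clamp_home",.012),("tip_of","holder",.012),("tip_of","handle_mid",.112),("trace","t_handle",.119),("trace","holder",.02)],"w5",0)
big=cv2.resize(im[100:340,180:420],None,fx=2.5,fy=2.5,interpolation=cv2.INTER_CUBIC); cv2.imwrite("pics/c5.png",big)
```

```text
t 13.60 TCP in clamp mm [-67.1  -0.1] z 0.27 yaw rel 180.04 F [-0.02 -0.88 -2.1 ] T [ 0.022  0.012 -0.026] q [-0.74  0.29  0.72  1.73 -0.2   1.2   1.5 ] open 0.0939
t 13.6 [0.5535 0.0543 0.27  ] [-0.74  0.29  0.72  1.73 -0.2   1.2   1.5 ]
toolx yaw 173.94 tilt [-1.1e-03  3.0e-04 -1.0e+00]
tip_of clamp_home 0.97 [282.8 225. ] [0.6173 0.0446]
tip_of holder 0.85 [283.5 226.9] [0.6199 0.0452]
tip_of handle_mid 0.95 [287.4 256.2] [0.6205 0.0497]
tip_of handle_mid 0.58 [286.7 233.4] [0.5961 0.0515]
trace t_handle 0.89 [286.8 255. ] [0.6164 0.0494] [0.6173 0.0479] [0.0113 0.0612] 67.37
trace holder 0.77 [ 20.  195.9] [ 0.5427 -0.2769] [ 0.5431 -0.2816] [0.0239 0.0752] 26.07
trace holder 0.75 [282.3 181.5] [0.5591 0.0503] [0.5647 0.0537] [0.0318 0.1043] 83.96
```

View pics/c5.png

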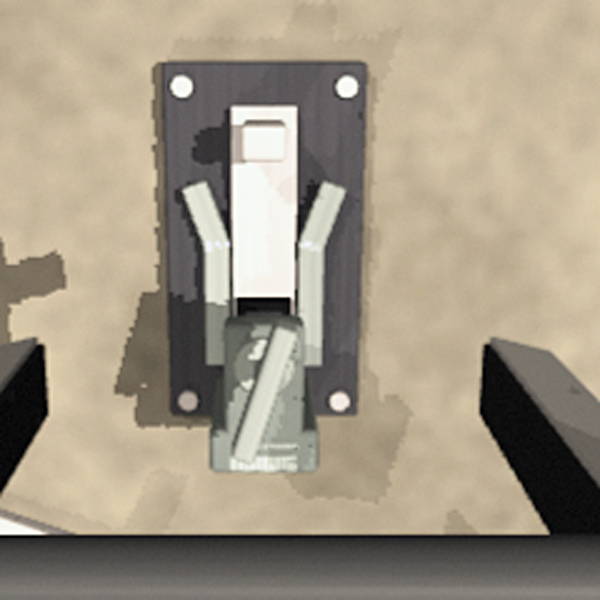

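The crop shows the holder seated and centred between the rails, with the T-bar at about -22.6° world yaw. Next I move over the handle with the jaws across the bar.

jog_arm:
  motion:
    - [0,-0.09,0.001,0,0,0,0]
    - [0,-0.09,0.001,0,0,0,0]
    - [0,-0.085,0.001,0,0,0,0]
    - [0,0,0,0.1,0,0,0.046]
    - [0,0,0,0.15,0,0,0.046]
    - [0,0,0,0.15,0,0,0]
    - [0,0,0,0,0,0,0]
    - [0,0,0,0,0,0,0]

```text
time: 14.7
eef_pos: [0.619, 0.0479, 0.1703]
tool_rot: [-0.615, -3.08, 0.001]
ft_force: [1.1, -1.0, 0.8]
opening: 0.0942
```

Run:
```python
from look import *
from rel import rel
rel()
st,im=go([("tip_of","handle_mid",.112),("trace","t_handle",.119)],"w6",0)
```

```text
t 14.70 TCP in clamp mm [-1.2  0.5] z 0.1703 yaw rel 163.51 F [ 1.07 -0.98  0.82] T [-0.048 -0.015 -0.024] q [-0.65  0.54  0.72  1.68 -0.39  1.08  1.37] open 0.0942
t 14.7 [0.619  0.0479 0.1703] [-0.65  0.54  0.72  1.68 -0.39  1.08  1.37]
toolx yaw 157.41 tilt [ 4.e-04 -8.e-04 -1.e+00]
tip_of handle_mid 0.89 [283.5 221.3] [0.619  0.0468]
trace t_handle 0.63 [285.1 224.5] [0.6197 0.0478] [0.6193 0.0481] [0.0099 0.0606] 66.15
```

jog_arm:
  motion:
    - [0,0,0,0.12,0,0,0.006]
    - [0,0,0,0.12,0,0,0]
    - [0,0,0,0.06,0,0,0]
    - [0,0,0,0,0,0,0]

```text
time: 15.25
eef_pos: [0.6186, 0.0482, 0.0941]
tool_rot: [-0.644, -3.073, 0.001]
ft_force: [1.2, 0.2, 0.5]
opening: 0.0935
```

jog_arm:
  motion:
    - [255,0,0,0,0,0,0]
    - [255,0,0,0,0,0,0]
    - [255,0,0,0,0,0,0]
    - [255,0,0,0,0,0,0]
    - [255,0,0,0,0,0,0]
    - [255,0,0,0,0,0,0]
    - [255,0,0,0,0,0,0]
    - [255,0,0,0,0,0,0]
  newtons: 60

```text
time: 16.05
eef_pos: [0.619, 0.0482, 0.0946]
tool_rot: [-0.645, -3.075, 0.0]
ft_force: [-1.0, 0.2, 0.4]
opening: 0.0334
```

jog_arm:
  motion:
    - [255,0,0,0,0,0,0]
    - [255,0,0,0,0,0,0]
    - [255,0,0,0,0,0,0]
    - [255,0,0,0,0,0,0]

```text
time: 16.45
eef_pos: [0.6189, 0.0479, 0.0946]
tool_rot: [-0.645, -3.074, 0.001]
ft_force: [-0.0, -2.1, 0.5]
opening: 0.0095
```

```bash
python3 rel.py
```

```text
t 16.45 TCP in clamp mm [-1.3  0.4] z 0.0946 yaw rel 162.39 F [-0.03 -2.11  0.49] T [-0.31   0.298 -0.033] q [-0.61  0.62  0.67  1.73 -0.46  0.95  1.4 ] open 0.0095
```

jog_arm:
  motion:
    - [255,0,0,0,0,0,0.02]
    - [255,0,0,0,0,0,0.03]
    - [255,0,0,0,0,0,0.03]
    - [255,0,0,0,0,0,0.03]

```text
time: 16.85
eef_pos: [0.6192, 0.0482, 0.0947]
tool_rot: [1.169, 2.916, 0.0]
ft_force: [0.9, 0.7, -2.7]
opening: 0.0094
```

```bash
cat > rd.py <<'E'
from rel import *
import sys
st,M=rel()
if len(sys.argv)>1:
    T=[]
    for i in range(int(sys.argv[1])): vision.get_image("top"); s=sensors.read_state(); T.append(np.r_[s['ft_torque'][2],s['ft_force']])
    T=np.array(T); print("settled Tz mean %.3f sd %.3f"%(T[:,0].mean(),T[:,0].std()), "F",T[:,1:].mean(0).round(2)); rel()
E
python3 rd.py 4
```

```text
t 16.85 TCP in clamp mm [-1.1  0.8] z 0.0947 yaw rel 142.4 F [ 0.86  0.66 -2.74] T [-0.081 -0.319  0.205] q [-0.66  0.65  0.75  1.74 -0.53  0.97  1.1 ] open 0.0094
settled Tz mean 0.014 sd 0.077 F [ 1.45 -0.25  0.59]
t 17.05 TCP in clamp mm [-1.1  0.8] z 0.0947 yaw rel 142.77 F [ 1.53  0.09 -1.41] T [-0.06  -0.373 -0.038] q [-0.66  0.65  0.75  1.74 -0.53  0.97  1.11] open 0.0094
```

jog_arm:
  motion:
    - [255,0,0,0,0,0,0.02]
    - [255,0,0,0,0,0,0.02]
    - [255,0,0,0,0,0,0.02]

```text
time: 17.35
eef_pos: [0.6193, 0.0484, 0.0947]
tool_rot: [1.432, 2.796, 0.001]
ft_force: [3.7, 0.4, -3.3]
opening: 0.0093
```

```bash
python3 rd.py
```

```text
t 17.35 TCP in clamp mm [-1.  1.] z 0.0947 yaw rel 131.84 F [ 3.74  0.36 -3.26] T [ 0.085 -0.761  0.214] q [-0.69  0.67  0.8   1.74 -0.56  0.98  0.95] open 0.0093
```

jog_arm:
  motion:
    - [255,0,0,0,0,0,0.02]
    - [255,0,0,0,0,0,0.02]
    - [255,0,0,0,0,0,0.02]

```text
time: 17.65
eef_pos: [0.6195, 0.0485, 0.0947]
tool_rot: [1.689, 2.648, 0.001]
ft_force: [4.3, 0.1, -4.1]
opening: 0.0093
```

```bash
python3 rd.py
```

```text
t 17.65 TCP in clamp mm [-0.8  1.1] z 0.0947 yaw rel 121.04 F [ 4.29  0.07 -4.11] T [ 0.167 -1.162  0.17 ] q [-0.72  0.69  0.84  1.74 -0.6   0.99  0.79] open 0.0093
```

jog_arm:
  motion:
    - [255,0,0,0,0,0,0.02]
    - [255,0,0,0,0,0,0.02]
    - [255,0,0,0,0,0,0.02]

```text
time: 17.95
eef_pos: [0.6197, 0.0486, 0.0947]
tool_rot: [1.93, 2.477, 0.002]
ft_force: [7.7, 1.0, -5.3]
opening: 0.0096
```

```bash
python3 rd.py
```

```text
t 17.95 TCP in clamp mm [-0.6  1.3] z 0.0947 yaw rel 110.25 F [ 7.65  1.   -5.29] T [ 0.159 -1.571  0.224] q [-0.74  0.71  0.88  1.74 -0.64  1.01  0.63] open 0.0096
```

jog_arm:
  motion:
    - [255,0,0,0,0,0,0.02]
    - [255,0,0,0,0,0,0.02]
    - [255,0,0,0,0,0,0.02]

```text
time: 18.25
eef_pos: [0.62, 0.0486, 0.0947]
tool_rot: [2.155, 2.285, 0.002]
ft_force: [9.1, 1.3, -7.5]
opening: 0.0095
```

```bash
python3 rd.py
```

```text
t 18.25 TCP in clamp mm [-0.3  1.3] z 0.0947 yaw rel 99.46 F [ 9.1   1.3  -7.54] T [ 0.156 -2.006  0.273] q [-0.77  0.73  0.93  1.74 -0.67  1.02  0.47] open 0.0095
```

jog_arm:
  motion:
    - [255,0,0.002,0,0,0,0.02]
    - [255,0,0.002,0,0,0,0.02]
    - [255,0,0,0,0,0,0.02]

```text
time: 18.55
eef_pos: [0.6202, 0.0486, 0.0947]
tool_rot: [-2.361, -2.072, -0.001]
ft_force: [1.7, 0.9, -1.0]
opening: 0.0092
```

```bash
python3 rd.py
```

```text
t 18.55 TCP in clamp mm [-0.1  1.3] z 0.0947 yaw rel 88.65 F [ 1.7   0.88 -1.02] T [ 0.155 -0.404  0.206] q [-0.79  0.75  0.97  1.74 -0.71  1.04  0.3 ] open 0.0092
```

jog_arm:
  motion:
    - [255,0,0,0,0,0,0.02]
    - [255,0,0,0,0,0,0.02]
    - [255,0,0,0,0,0,0.02]

```text
time: 18.85
eef_pos: [0.6205, 0.0485, 0.0947]
tool_rot: [2.546, 1.841, 0.001]
ft_force: [3.5, 1.0, -2.5]
opening: 0.0093
```

```bash
python3 rd.py
```

```text
t 18.85 TCP in clamp mm [0.1 1.3] z 0.0947 yaw rel 77.85 F [ 3.47  0.95 -2.54] T [ 0.027 -0.837  0.307] q [-0.81  0.78  1.01  1.74 -0.75  1.06  0.14] open 0.0093
```

jog_arm:
  motion:
    - [255,0,0,0,0,0,0.02]

```text
time: 18.95
eef_pos: [0.6205, 0.0485, 0.0947]
tool_rot: [2.602, 1.76, 0.001]
ft_force: [4.9, 1.2, -3.1]
opening: 0.0093
```

```bash
python3 rd.py
```

```text
t 18.95 TCP in clamp mm [0.2 1.2] z 0.0947 yaw rel 74.25 F [ 4.89  1.22 -3.1 ] T [ 0.013 -0.961  0.264] q [-0.82  0.78  1.02  1.74 -0.76  1.07  0.09] open 0.0093
```

jog_arm:
  motion:
    - [255,0,0.002,0,0,0,0.02]

```text
time: 19.05
eef_pos: [0.6206, 0.0485, 0.0946]
tool_rot: [-2.656, -1.677, -0.001]
ft_force: [-0.6, 2.1, 2.6]
opening: 0.0093
```

```bash
python3 rd.py
```

```text
t 19.05 TCP in clamp mm [0.3 1.2] z 0.0946 yaw rel 70.65 F [-0.57  2.06  2.57] T [0.425 0.413 0.26 ] q [-0.82  0.79  1.04  1.74 -0.77  1.08  0.04] open 0.0093
```

jog_arm:
  motion:
    - [255,0,0,0,0,0,0.02]

```text
time: 19.15
eef_pos: [0.6207, 0.0484, 0.0947]
tool_rot: [-2.707, -1.593, -0.001]
ft_force: [2.1, 1.9, 0.5]
opening: 0.0095
```

```bash
python3 rd.py
```

```text
t 19.15 TCP in clamp mm [0.3 1.2] z 0.0947 yaw rel 67.05 F [2.06 1.86 0.48] T [ 0.213 -0.26   0.272] q [-0.83  0.8   1.05  1.74 -0.78  1.08 -0.02] open 0.0095
```

jog_arm:
  motion:
    - [255,0,0,0,0,0,0.02]

```text
time: 19.25
eef_pos: [0.6207, 0.0484, 0.0946]
tool_rot: [-2.756, -1.507, -0.001]
ft_force: [2.0, 1.4, -0.7]
opening: 0.0098
```

```bash
python3 rd.py
```

```text
t 19.25 TCP in clamp mm [0.4 1.1] z 0.0946 yaw rel 63.45 F [ 1.98  1.43 -0.67] T [ 0.146 -0.406  0.277] q [-0.83  0.81  1.06  1.74 -0.79  1.09 -0.07] open 0.0098
```

jog_arm:
  motion:
    - [255,0,0,0,0,0,0.02]

```text
time: 19.35
eef_pos: [0.6208, 0.0484, 0.0947]
tool_rot: [-2.802, -1.42, -0.001]
ft_force: [3.0, 0.4, -0.6]
opening: 0.0093
```

```bash
python3 rd.py
```

```text
t 19.35 TCP in clamp mm [0.5 1.1] z 0.0947 yaw rel 59.85 F [ 2.95  0.44 -0.63] T [ 0.102 -0.582  0.263] q [-0.84  0.82  1.07  1.74 -0.81  1.1  -0.13] open 0.0093
```

jog_arm:
  motion:
    - [255,0,0,0,0,0,0.02]

```text
time: 19.45
eef_pos: [0.6208, 0.0483, 0.0947]
tool_rot: [-2.845, -1.331, -0.001]
ft_force: [2.9, 0.8, -0.9]
opening: 0.0094
```

```bash
python3 rd.py
```

```text
t 19.45 TCP in clamp mm [0.5 1.1] z 0.0947 yaw rel 56.25 F [ 2.95  0.77 -0.93] T [ 0.011 -0.653  0.283] q [-0.84  0.83  1.09  1.74 -0.82  1.1  -0.18] open 0.0094
```

jog_arm:
  motion:
    - [255,0,0,0,0,0,0.02]

```text
time: 19.55
eef_pos: [0.6209, 0.0483, 0.0947]
tool_rot: [2.886, 1.241, 0.001]
ft_force: [3.7, 0.5, -2.4]
opening: 0.0095
```

```bash
python3 rd.py
```

```text
t 19.55 TCP in clamp mm [0.6 1. ] z 0.0947 yaw rel 52.65 F [ 3.72  0.46 -2.37] T [-0.088 -0.79   0.324] q [-0.85  0.84  1.1   1.74 -0.83  1.11 -0.24] open 0.0095
```

jog_arm:
  motion:
    - [255,0,0,0,0,0,0.02]

```text
time: 19.65
eef_pos: [0.621, 0.0482, 0.0947]
tool_rot: [2.923, 1.15, 0.001]
ft_force: [4.2, -0.9, -2.2]
opening: 0.0095
```

```bash
python3 rd.py
```

```text
t 19.65 TCP in clamp mm [0.7 1. ] z 0.0947 yaw rel 49.05 F [ 4.18 -0.9  -2.17] T [-0.061 -0.858  0.366] q [-0.86  0.84  1.11  1.74 -0.84  1.12 -0.29] open 0.0095
```

jog_arm:
  motion:
    - [255,0,0,0,0,0,0.02]

```text
time: 19.75
eef_pos: [0.621, 0.0482, 0.0947]
tool_rot: [2.958, 1.058, 0.001]
ft_force: [4.5, -0.8, -1.4]
opening: 0.0099
```

```bash
python3 rd.py
```

```text
t 19.75 TCP in clamp mm [0.7 0.9] z 0.0947 yaw rel 45.45 F [ 4.46 -0.8  -1.39] T [-0.157 -0.987  0.304] q [-0.86  0.85  1.12  1.74 -0.85  1.13 -0.35] open 0.0099
```

jog_arm:
  motion:
    - [255,0,0,0,0,0,0.02]

```text
time: 19.85
eef_pos: [0.6211, 0.0481, 0.0947]
tool_rot: [2.99, 0.964, 0.001]
ft_force: [4.0, -1.4, -2.0]
opening: 0.0093
```

```bash
python3 rd.py
```

```text
t 19.85 TCP in clamp mm [0.8 0.9] z 0.0947 yaw rel 41.84 F [ 4.05 -1.39 -2.04] T [-0.22  -1.001  0.37 ] q [-0.87  0.86  1.14  1.74 -0.86  1.13 -0.4 ] open 0.0093
```

jog_arm:
  motion:
    - [255,0,0,0,0,0,0]
    - [255,0,0,0,0,0,0]

```text
time: 20.05
eef_pos: [0.621, 0.0481, 0.0947]
tool_rot: [2.988, 0.968, 0.001]
ft_force: [5.8, -0.6, -1.9]
opening: 0.0097
```

```bash
python3 rd.py
python3 - <<'E'
import numpy as np
from scipy.optimize import least_squares
y=np.array([142.4,131.84,121.04,110.25,99.46,88.65,77.85,74.25,70.65,67.05,63.45,59.85,56.25,52.65,49.05,45.45,41.84])
t=np.array([.205,.214,.170,.224,.273,.206,.307,.264,.26,.272,.277,.263,.283,.324,.366,.304,.370]); th=np.radians(162.39-y)
for f in (lambda p:.2+.13*np.maximum(0,th-p[0])-t, lambda p:p[1]+.13*np.maximum(0,th-p[0])-t):
    r=least_squares(f,[1,.2]); print(r.x,"past",th[-1]-r.x[0],"sd",r.fun.std(),"N",32*(th[-1]-r.x[0]))
E
```

```text
t 20.05 TCP in clamp mm [0.8 0.8] z 0.0947 yaw rel 42.02 F [ 5.83 -0.57 -1.89] T [-0.172 -1.318  0.15 ] q [-0.87  0.86  1.13  1.74 -0.86  1.13 -0.4 ] open 0.0097
[1.00611546 0.2       ] past 1.0978789510329423 sd 0.029471917966300862 N 35.132126433054154
[1.03111347 0.20325   ] past 1.072880946730706 sd 0.029439662577165234 N 34.332190295382595
```

The fit gives contact after about 1.02 rad and about 1.08 rad turned since, or roughly 35 N. That is mid-band, so I'll let go and retreat.

jog_arm:
  motion:
    - [0,0,0,0,0,0,0]
    - [0,0,0,0,0,0,0]
    - [0,0,0,0,0,0,0]
    - [0,0,0,0,0,0,0]
    - [0,0,0,0,0,0,0]
    - [0,0,0,0,0,0,0]
    - [0,0,0,-0.05,0,0,0]
    - [0,0,0,-0.12,0,0,0]

```text
time: 20.85
eef_pos: [0.6195, 0.048, 0.1366]
tool_rot: [-2.99, -0.963, 0.005]
ft_force: [1.5, 0.4, 0.1]
opening: 0.0701
```

jog_arm:
  motion:
    - [0,0,0,-0.16,0,0,0]
    - [0,0,0,-0.16,0,0,0]
    - [0,0,0,-0.16,0,0,0]
    - [0,0.16,0,-0.1,0,0,0]
    - [0,0.16,0,0,0,0,0]
    - [0,0.16,0,0,0,0,0]
    - [0,0,0,0,0,0,0]
    - [0,0,0,0,0,0,0]

```text
time: 21.65
eef_pos: [0.718, 0.1175, 0.2824]
tool_rot: [2.989, 0.962, -0.001]
ft_force: [-0.5, -0.8, -0.5]
opening: 0.0938
```

Run:
```python
from rel import *
rel()
for cam_ in ("scene","top"):
    im=vision.get_image(cam_)
    if cam_=="scene": cv2.imwrite("pics/c6.png",cv2.resize(im[130:290,180:400],None,fx=3.5,fy=3.5,interpolation=cv2.INTER_CUBIC))
    for n,z in [("clamp_home",.012),("holder",.012),("handle_mid",.112),("stain",0),("phone",0),("rack",0)]:
        for d in vision.tip_of(n,cam_)[:3]: print(cam_,n,round(d['score'],2),np.round(d['position'],1),np.round(at_z(cam_,d['position'],z)[:2],3))
```

```text
t 21.65 TCP in clamp mm [89.8 80.2] z 0.2824 yaw rel 41.79 F [-0.5  -0.77 -0.46] T [-0.027  0.164  0.013] q [-0.78  0.8   1.12  1.24 -0.71  1.5  -0.7 ] open 0.0938
scene clamp_home 0.93 [301.9 220.3] [0.62  0.063]
scene clamp_home 0.32 [299.7 197.9] [0.575 0.135]
scene holder 0.88 [300.3 222.3] [0.619 0.054]
scene holder 0.84 [206.6 328.7] [ 0.573 -0.33 ]
scene holder 0.74 [297. 302.] [ 0.725 -0.17 ]
scene handle_mid 0.45 [298.7 198.5] [0.614 0.05 ]
scene stain 0.73 [260.5 337.4] [ 0.69  -0.284]
scene phone 0.66 [290.5 148.8] [0.441 0.328]
scene rack 0.82 [357.9 165.9] [0.67  0.355]
top clamp_home 0.65 [279.3 187.3] [0.616 0.053]
top holder 0.94 [364.6 151.2] [ 0.704 -0.164]
top holder 0.74 [430.6 205.3] [ 0.561 -0.322]
top holder 0.61 [280.1 185. ] [0.622 0.051]
top handle_mid 0.65 [281.  176.5] [0.622 0.048]
top stain 0.84 [411.9 153.9] [ 0.697 -0.287]
top rack 0.44 [280.2 189.6] [0.612 0.051]
```

View pics/c6.png

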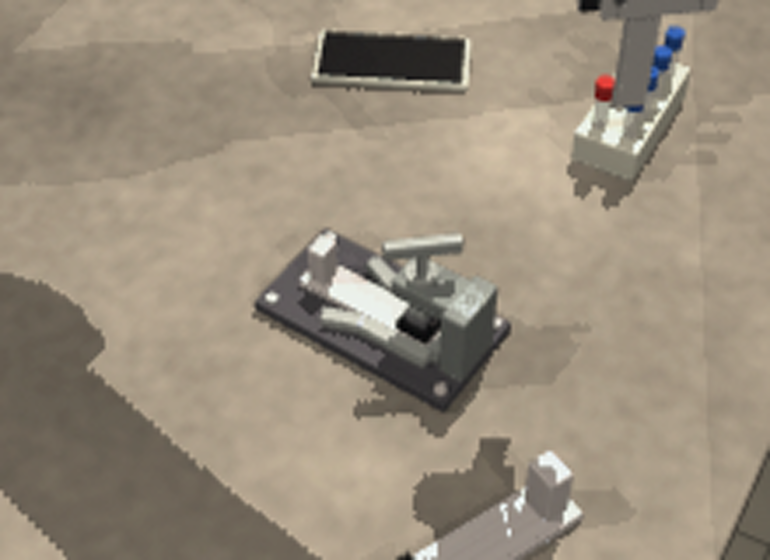

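The holder lies flat and home in the clamp with the handle turned. The gripper is clear and the bystanders look unmoved. I'm handing in.

```bash
python3 -c "
from h import *
print(ticket.hand_in())"
```

```text
the job is handed in; nothing more can be done
None
```

I put the middle-sized holder (128 x 32 mm) into the clamp, clamped its sample and handed the job in at about 22 s on the robot's clock. No verdict is reported.

- **Seating:** I slid the holder in until the push force jumped to 19 N against the back stop. The tool was then about 95 mm from the screw axis, as expected for fully home. Crops from the wrist and scene cameras showed the holder flat and centred between the rails.
- **Clamping:** I turned the handle about 2.1 rad clockwise. Torque rose from about 0.20 to 0.34 N m (scatter 0.03 N m). A fit puts pad contact at about 1.0 rad, so the sample is held with roughly 35 N, in the middle of the 22 to 50 N range. That is an estimate: single readings were noisy (0.206 to 0.37 N m), and I could not measure the pad force directly.
- **Final state:** The gripper is open and clear of everything, with force readings near zero. The scene and top cameras put the holder within a few millimetres of home, which is the accuracy of those views. The bottle's position still matched the first pictures, the phone and rack looked in place in the final scene crop, and nothing was touched on the way. The top-camera detector found neither the phone nor the rack at the end, and its one rack report was really the clamp.

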